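# Tilt a culture flask for inspection and lay it flat again

### The arm

A 7-joint arm with a two-finger parallel gripper is mounted at the origin on the work surface. World frame = base frame: x ahead of the robot, y to its left, z up, the work surface at z = 0. Lengths are in m, angles in rad, forces in N, time in s.
With the tool pointing down it reaches from about 0.4 to 0.9 m from the base axis. Payload 5.6 kg.
Tool frame: the origin (TCP) lies between the finger pads; the fingertips stand 19 mm ahead of it and the grasp point (between the pads) is the TCP (ctrl.tcp_to_tips is the distance from the TCP to the fingertips, in m); z points along the fingers, y is the direction in which the jaws open and shut (so a half turn about z gives the same grasp; the last joint's range is limited). The gripper opens to 92 mm and grips with 3 to 60 N. Pads are 20 mm wide; open, the fingers measure 128 mm over their backs; the gripper's body (75 mm by 189 mm) begins 69 mm behind the grasp point.
Start: joints at [-1.251, 0.468, -0.012, 1.603, 0.006, 1.071, -0.056], TCP at [0.231, 0.608, 0.203] pointing down, gripper open.
Joint ranges: [-2.53, 2.53], [-0.31, 2.02], [-1.57, 1.55], [0.28, 2.44], [-1.29, 4.43], [0.15, 1.84], [-2.92, 2.92]. Speed limits (rad/s): [2.57, 2.57, 3.14, 3.14, 3.14, 3.14, 3.14].

### API

Orientations are given as [roll, pitch, yaw] about the fixed x, y, z axes, in that order (R = Rz(yaw) Ry(pitch) Rx(roll)).
In Python, from station import ctrl, viewer, spotter gives the robot as it stands.
- The arm moves only by the tool arm_command, never from a script. Its argument "deltas" is a list of rows, each an object with "offset": the shift along the tool's x, y, z in mm, a list of three; "angular": the turn, a rotation vector about the tool's x, y, z in rad, a list of three. In form: [{"offset": [tx, ty, tz], "angular": [wx, wy, wz]}, ...]. A call has 1 to 10 rows; each row shifts and turns the commanded pose from where the row before left it, along the tool's axes as they then stand; what a row does not reach is not made up. A row lasts 1/10 s, in which the tool goes at most 50 mm and 8.59 degrees, less where a joint would pass 70% of its speed; a pose out of reach is approached as far as the arm can. A call with a gripper value outside its range is refused whole. "claw" is the finger opening in mm, from 0 to 91.9, set as the call begins (left out, the last holds). The fingers move at their own pace and stop on an object; the grip force is fixed at half the most. Time passes only in rows, so rows that do not move let the fingers close. It gives the time, the measured TCP pose, the force and the opening at its end, in the units of the state.
- ctrl.get_obs(): the state, without advancing time (a new reading comes with each control period).
- viewer.grab_frame(name): name is "side" or "top" or "wrist"; returns the picture (480x640x3 uint8, red, green, blue); there is no depth.
- viewer.get_calibration(name): a dict with "vertical_fov" (degrees; the focal length in pixels is half the picture's height over the tangent of half this angle, whatever the lens; pixels are square), "cx", "cy" (the principal point, pixels), "rvec" (rotation vector, rad) and "tvec" (3), from world to camera coordinates, as OpenCV has them; the wrist camera has in their place "hand_eye" (4x4, takes a point from camera to tool coordinates, whose origin is the TCP and whose axes are the flange's). Camera axes: x right, y down, z forward; pixel columns grow to the right and rows downward; lengths in m; the calibration is good to about 2 mm. A picture is of the moment at which its call begins: read the wrist's pose just before it. get_calibration takes no time and is no camera call.
- ctrl.hand_in(): hands the job in, once; it reports no verdict.
Trained networks look in the newest picture that a camera, given by its name, has taken for a name from the list of things; names that differ only in an ending like _2 or _b are one class to them, and where a whole thing is asked for, a point or a joint stands for the part that bears it (a point fixed in the world has none). Each returns a list of dicts, best first, with "conf" (0 to 1); they miss things now and then, are a little off and sometimes report something else, mostly with a low value. They report only what shows in the picture. A call takes as long as a camera call. They do not tell look-alikes from the thing itself.
- spotter.spot_in(thing, camera): "extent" ([centre column, centre row, width, height] in pixels, round what is visible of it).
- spotter.outline_of(thing, camera): "region" (480x640 bool, what is visible of it) and "extent" ([centre column, centre row, width, height] in pixels, round what is visible of it).
The state is a dict: "t": time; "joint_pos": joint angles; "qd": joint speeds; "joint_efforts": joint torques, N m; "position": TCP position; "ee_rot": TCP orientation; "ft_force": force on the tool from outside, world axes, zero at the start; "ft_torque": the same for the moment, N m; "finger_gap": finger opening in m.
Only numpy, scipy, OpenCV 4.12 (cv2) and the standard library are available. Lean on these libraries where they do the work, as an engineer would, in place of code of your own. Each camera call takes 0.05 s, during which the arm holds its last target. There are 200 camera calls.

### The job

Inspect the empty culture flask that lies on the blue-edged white pad: pick it up clear of the pad, raise its capped neck so that the flask slopes at about 30 degrees, and hold it so for two seconds. Then bring it level and lay it flat again where it was on the pad, setting it down rather than dropping it. Leave the other small flask and the round dish beside the pad where they are.

Things in the scene. Friction and masses are not known exactly. Their poses are not given: they have to be found in the camera images.
- flask: Clear flat culture flask lying on the pad, cap away from the robot (within 30 deg of world +x). 50-85 g. Box body 64 (x) x 52 (y) x 30 (z) mm, then a narrower shoulder, neck and ribbed grey 27 mm cap, ending at x = +78. Origin: centre of the box body's underside, so x runs -32 to +78, z 0 to 30. x points from base to cap, z up. Gripped across its 52 mm width near the origin it is nearly balanced.
- pad: Fixed work pad on the bench: a flat white sheet, 200 (x) by 190 (y) mm, 6 mm thick, with a blue bar 15 mm wide and 9 mm high along its near and far edges. Origin: centre of its underside, on the bench; z up; its white upper face is at z = 6 mm.
- spare_flask: A second flask just like the first (same sizes, origin and axes), lying on the bare steel bench at one side of the pad. To be left alone.
- dish: A loose round culture dish with a whitish cover, 90 mm across and 16 mm high, on the bench at the other side of the pad. Origin: centre of its underside; z up. To be left alone.
There are look-alikes about, which are no part of the job. Leave any pink look-alike of the flask alone.

How it is judged:
By the outcome, as a careful person would: the job done as asked, in the order asked, and still so for the second after the job is handed in, with the robot touching nothing.
It also fails if it takes over 42 s, if anything falls off the work surface, if the arm or the gripper's body presses on something with over 40 N, if the wrist force passes 120 N, or if a joint passes its speed limit or range.

## Working session

There is one attempt and no reset: what is moved stays moved. The work goes in short steps, Python scripts to look and compute and a tool call to move; the robot and the scene stay as the last step left them, time stands still between calls to the robot, and variables do not carry over. Pictures are saved under pics/ and viewed, about 8 in all and at most 12, crops included, and the job is handed in when it is done.

Besides the shell and the picture viewer there is one more tool, called by a JSON object that holds its "method" and its "body". arm_command: Moves the arm, as the interface text tells. Its arguments: {"type":"object","properties":{"deltas":{"type":"array"},"claw":{"type":"number"}},"required":["deltas"]}

```bash
mkdir -p pics; ls; cat > h.py <<'E'
import numpy as np, cv2
from scipy.spatial.transform import Rotation as R
from station import ctrl, viewer, spotter
def K(c):
    f=240/np.tan(np.radians(c['vertical_fov'])/2); return np.array([[f,0,c['cx']],[0,f,c['cy']],[0,0,1]])
def pose(name,obs=None):
    c=viewer.get_calibration(name)
    if 'rvec' in c:
        Rm=cv2.Rodrigues(np.array(c['rvec'],float))[0]; return K(c),Rm,np.array(c['tvec'],float).reshape(3)
    o=obs or ctrl.get_obs(); T=np.eye(4); T[:3,:3]=R.from_euler('xyz',o['ee_rot']).as_matrix(); T[:3,3]=o['position']
    W=np.linalg.inv(T@np.array(c['hand_eye'])); return K(c),W[:3,:3],W[:3,3]
def ray(P,uv,z):
    Km,Rm,t=P; d=Rm.T@np.linalg.inv(Km)@np.array([uv[0],uv[1],1.]); o=-Rm.T@t
    return o+d*(z-o[2])/d[2]
def proj(P,X):
    Km,Rm,t=P; p=(np.atleast_2d(X)@Rm.T+t)@Km.T; return p[:,:2]/p[:,2:]
def save(n,im): cv2.imwrite('pics/'+n,im[...,::-1])
E
python3 - <<'E'
from h import *
np.set_printoptions(precision=3,suppress=True)
print(ctrl.get_obs())
ims=[]
for n in('top','side'):
    im=viewer.grab_frame(n); P=pose(n); print(n,viewer.get_calibration(n), 'cam at',-P[1].T@P[2])
    for th in('flask','pad','dish'):
        for d in spotter.spot_in(th,n): print(n,th,round(d['conf'],2),np.round(d['extent']),ray(P,d['extent'][:2],0.015))
    save(n+'0.png',im)
E
```

```text
pics
{'t': 0.0, 'joint_pos': array([-1.251,  0.468, -0.012,  1.604,  0.006,  1.071, -0.056]), 'qd': array([-0.001,  0.   ,  0.001, -0.001, -0.002, -0.001,  0.   ]), 'joint_efforts': array([  0.   , -52.056,  -0.012, -24.375,  -0.057,   0.017,   0.   ]), 'position': array([0.231, 0.607, 0.202]), 'ee_rot': array([-3.14 ,  0.   ,  2.779]), 'ft_force': array([-0.145, -0.402,  0.025]), 'ft_torque': array([-0.017, -0.014,  0.017]), 'finger_gap': 0.0917612312076409}
top {'vertical_fov': 42.87374275851326, 'cx': 315.887604389066, 'cy': 237.8765744884809, 'rvec': array([ 2.161, -2.138,  0.115]), 'tvec': array([0.057, 0.494, 1.177])} cam at [0.345 0.041 1.23 ]
top flask 0.92 [300. 198.  24.  56.] [0.578 0.096 0.015]
top flask 0.72 [222. 329.  48.  54.] [0.313 0.246 0.015]
top pad 0.58 [298. 201. 105. 117.] [0.571 0.098 0.015]
top dish 0.87 [395. 195.  46.  41.] [ 0.585 -0.096  0.015]
side {'vertical_fov': 49.949905734623, 'cx': 322.74352782533293, 'cy': 227.58902544507671, 'rvec': array([ 2.043, -0.355,  0.247]), 'tvec': array([-0.443,  0.142,  0.945])} cam at [ 0.133 -0.867  0.583]
side flask 0.78 [346. 228.  51.  30.] [0.568 0.097 0.015]
side flask 0.72 [223. 217.  41.  30.] [0.309 0.243 0.015]
side pad 0.91 [349. 235. 125.  54.] [0.562 0.064 0.015]
side dish 0.91 [389. 274.  42.  30.] [ 0.574 -0.109  0.015]
```

```bash
python3 - <<'E'
import cv2
a=cv2.imread('pics/top0.png')[90:390,160:460]
cv2.imwrite('pics/c0.png',cv2.resize(a,(600,600),interpolation=cv2.INTER_CUBIC))
E
```

```text
(no output)
```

View pics/c0.png

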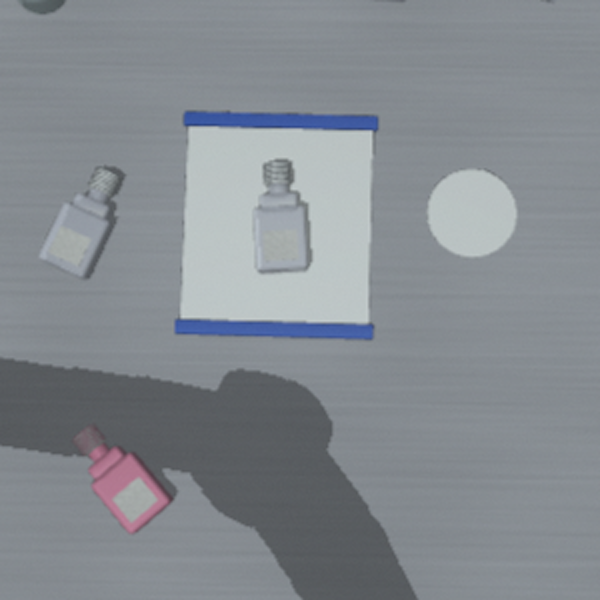

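View pics/side0.png

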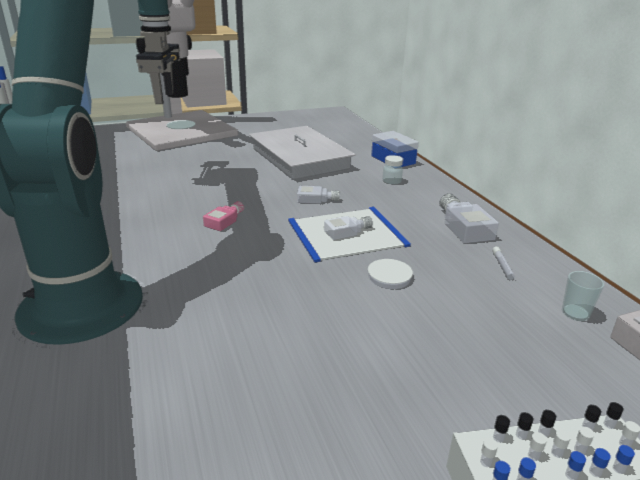

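Top crop (2x, offset 160,90): the clear flask is on the blue-edged pad at crop (281,238). The spare is on bare steel at (75,240), the pink look-alike at (130,490) and the dish at (472,213). The flask on the pad is the target, since it is the only one on white between the blue bars and its cap points to +x.

```bash
python3 - <<'E'
from h import *
np.set_printoptions(precision=3,suppress=True)
P=pose('top'); f=lambda x,y,z:ray(P,(160+x/2,90+y/2),z)
a=f(282,270.5,.036);b=f(279,206,.036);c=f(277,170,.021)
print('base top edge',a,'front',b,'cap',c,'yaw',np.arctan2(*(b-a)[1::-1]),np.arctan2(*(c-a)[1::-1]))
print('pad',[f(*p,.009) for p in((185,118),(378,123),(373,332),(176,326))])
o=ctrl.get_obs();Rm=R.from_euler('xyz',o['ee_rot']).as_matrix()
tgt=np.array([.562,.09,.16]); print('offset tool mm',Rm.T@(tgt-o['position'])*1e3); print(viewer.get_calibration('wrist'))
E
```

```text
base top edge [0.518 0.092 0.036] front [0.583 0.096 0.036] cap [0.623 0.099 0.021] yaw 0.06074340094334101 0.0687038751807779
pad [array([0.679, 0.195, 0.009]), array([ 0.675, -0.003,  0.009]), array([0.461, 0.001, 0.009]), array([0.465, 0.199, 0.009])]
offset tool mm [-493.463 -366.289   43.161]
{'vertical_fov': 68.49461586734525, 'cx': 318.65763343407616, 'cy': 240.2993235489556, 'hand_eye': array([[-0.   , -0.964, -0.264,  0.075],
       [ 1.   , -0.   , -0.   , -0.   ],
       [-0.   , -0.264,  0.964, -0.181],
       [ 0.   ,  0.   ,  0.   ,  1.   ]])}
```

{"method": "arm_command", "body": {"deltas": [{"offset":[-24,-18.4,2],"angular":[0,0,0]},{"offset":[-24,-18.4,2],"angular":[0,0,0]},{"offset":[-24,-18.4,2],"angular":[0,0,0]},{"offset":[-24,-18.4,2],"angular":[0,0,0]},{"offset":[-24,-18.4,2],"angular":[0,0,0]},{"offset":[-24,-18.4,2],"angular":[0,0,0]},{"offset":[-24,-18.4,2],"angular":[0,0,0]},{"offset":[-24,-18.4,2],"angular":[0,0,0]},{"offset":[-24,-18.4,2],"angular":[0,0,0]},{"offset":[-24,-18.4,2],"angular":[0,0,0]}]}}

```text
t: 1.4
position: [0.3904, 0.3494, 0.1834]
ee_rot: [3.141, 0.0, 2.779]
ft_force: [0.7, 0.3, -0.9]
finger_gap: 0.0917
```

{"method": "arm_command", "body": {"deltas": [{"offset":[-24,-18.4,2],"angular":[0,0,0]},{"offset":[-24,-18.4,2],"angular":[0,0,0]},{"offset":[-24,-18.4,2],"angular":[0,0,0]},{"offset":[-24,-18.4,2],"angular":[0,0,0]},{"offset":[-24,-18.4,2],"angular":[0,0,0]},{"offset":[-24,-18.4,2],"angular":[0,0,0]},{"offset":[-24,-18.4,2],"angular":[0,0,0]},{"offset":[-24,-18.4,2],"angular":[0,0,0]},{"offset":[-24,-18.4,2],"angular":[0,0,0]},{"offset":[-24,-18.4,2],"angular":[0,0,0]}]}}

```text
t: 2.4
position: [0.5495, 0.0922, 0.1633]
ee_rot: [3.141, 0.0, 2.779]
ft_force: [0.6, 0.2, 0.1]
finger_gap: 0.0918
```

{"method": "arm_command", "body": {"deltas": [{"offset":[0,0,0],"angular":[0,0,-0.084]},{"offset":[0,0,0],"angular":[0,0,-0.084]},{"offset":[0,0,0],"angular":[0,0,-0.084]},{"offset":[0,0,0],"angular":[0,0,-0.084]},{"offset":[0,0,0],"angular":[0,0,-0.084]},{"offset":[0,0,0],"angular":[0,0,0]},{"offset":[0,0,0],"angular":[0,0,0]},{"offset":[0,0,0],"angular":[0,0,0]}]}}

```text
t: 3.2
position: [0.5488, 0.0933, 0.1632]
ee_rot: [3.142, 0.0, -3.086]
ft_force: [-0.4, -0.2, -0.7]
finger_gap: 0.0925
```

```bash
python3 - <<'E'
from h import *
np.set_printoptions(precision=3,suppress=True)
o=ctrl.get_obs(); P=pose('wrist',o); im=viewer.grab_frame('wrist'); v=im.copy()
for d in spotter.spot_in('flask','wrist'): print(d)
r=spotter.outline_of('flask','wrist')
if r: 
    m=r[0]['region'].astype(np.uint8); np.save('m.npy',m); print(r[0]['conf'],r[0]['extent'])
    c=cv2.findContours(m,0,2)[0]; cv2.drawContours(v,c,-1,(255,0,0),1)
Y=R.from_euler('z',.06).as_matrix()
for z in(.006,.036):
    B=np.array([[-.032,-.026,0],[.032,-.026,0],[.032,.026,0],[-.032,.026,0]])@Y.T+[.550,.094,z]
    cv2.polylines(v,[proj(P,B).round().astype(int)],True,(0,200,0),1)
save('w1.png',v)
E
```

```text
{'extent': [563.9, 11.9, 43.4, 23.8], 'conf': 0.91}
{'extent': [319.8, 252.6, 59.7, 114.1], 'conf': 0.87}
0.89 [561.1, 12.8, 45.4, 20.9]
```

View pics/w1.png

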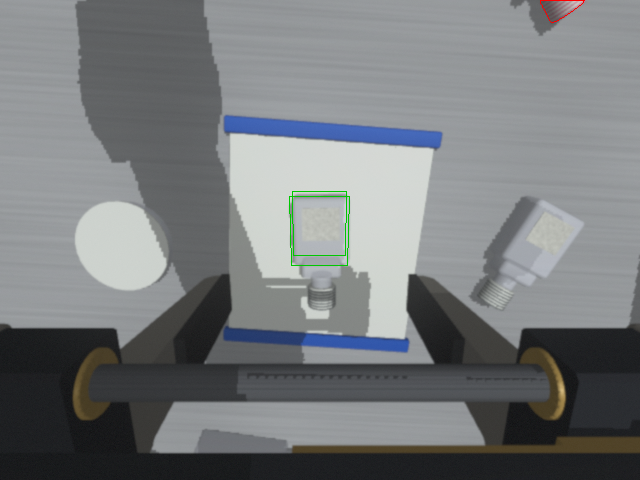

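Wrist view: the flask body spans (293–347, 195–262) and the predicted box agrees to within 2 mm. The spare is at (540,245) and the dish at (122,245), both clear of the fingers. I'm descending.

{"method": "arm_command", "body": {"deltas": [{"offset":[0,0,18],"angular":[0,0,0]},{"offset":[0,0,18],"angular":[0,0,0]},{"offset":[0,0,18],"angular":[0,0,0]},{"offset":[0,0,18],"angular":[0,0,0]},{"offset":[0,0,18],"angular":[0,0,0]},{"offset":[0,0,14],"angular":[0,0,0]},{"offset":[0,0,10],"angular":[0,0,0]},{"offset":[0,0,8],"angular":[0,0,0]},{"offset":[0,0,6],"angular":[0,0,0]},{"offset":[0,0,4],"angular":[0,0,0]}], "claw": 75}}

```text
t: 4.35
position: [0.549, 0.0933, 0.031]
ee_rot: [3.142, 0.0, -3.085]
ft_force: [-0.2, 0.2, 0.0]
finger_gap: 0.0748
```

{"method": "arm_command", "body": {"deltas": [{"offset":[0,0,0],"angular":[0,0,0]},{"offset":[0,0,0],"angular":[0,0,0]},{"offset":[0,0,0],"angular":[0,0,0]}], "claw": 60}}

```text
t: 4.65
position: [0.5492, 0.0933, 0.0317]
ee_rot: [3.141, 0.001, -3.085]
ft_force: [0.2, 0.4, 0.9]
finger_gap: 0.0599
```

{"method": "arm_command", "body": {"deltas": [{"offset":[0,0,2],"angular":[0,0,0]},{"offset":[0,0,0],"angular":[0,0,0]},{"offset":[0,0,0],"angular":[0,0,0]}]}}

```text
t: 4.95
position: [0.5488, 0.0933, 0.0292]
ee_rot: [3.142, 0.0, -3.084]
ft_force: [-0.3, -0.1, 0.6]
finger_gap: 0.0599
```

{"method": "arm_command", "body": {"deltas": [{"offset":[0,0,0],"angular":[0,0,0]},{"offset":[0,0,0],"angular":[0,0,0]},{"offset":[0,0,0],"angular":[0,0,0]},{"offset":[0,0,0],"angular":[0,0,0]},{"offset":[0,0,0],"angular":[0,0,0]},{"offset":[0,0,0],"angular":[0,0,0]}], "claw": 40}}

```text
t: 5.55
position: [0.5488, 0.0933, 0.0292]
ee_rot: [3.142, 0.0, -3.084]
ft_force: [0.1, -0.2, 0.0]
finger_gap: 0.0401
```

```bash
python3 - <<'E'
from h import *
np.set_printoptions(precision=3,suppress=True)
o=ctrl.get_obs(); print(o['finger_gap'],o['ft_force'],o['ft_torque'])
a=viewer.grab_frame('wrist')
b=viewer.grab_frame('side')[170:270,270:430]
save('w2.png',np.vstack([cv2.resize(a,(440,330)),cv2.resize(b,(440,264),interpolation=cv2.INTER_CUBIC)]))
E
```

```text
0.04008623894883351 [ 0.144 -0.229  0.002] [ 0.07  -0.002  0.038]
```

View pics/w2.png

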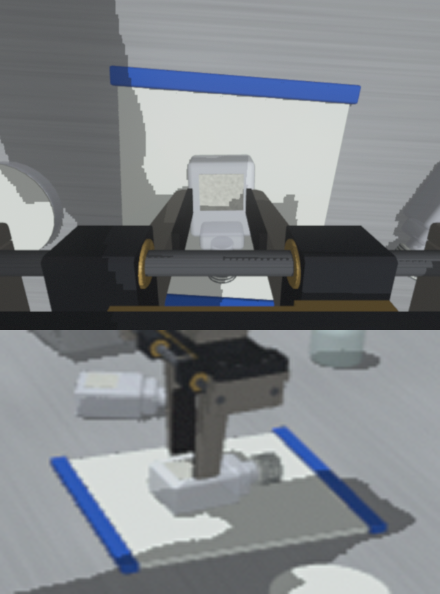

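The fingers closed to exactly 40 mm with no resistance. In the wrist view the flask's base is at about (322,228), and the fingers seem to flank its front end. I'll measure where the flask is relative to the TCP.

```bash
python3 - <<'E'
from h import *
np.set_printoptions(precision=3,suppress=True)
o=ctrl.get_obs(); P=pose('wrist',o); a=viewer.grab_frame('wrist')
for p in((322,228),(276,240),(369,240),(322,305),(322,320)): print(p,ray(P,p,.036))
print('TCP px',proj(P,[o['position'],o['position']+[0,.02,.007],o['position']+[0,-.02,.007]]))
v=cv2.resize(a[180:440,190:450],(780,780)).copy()[:600]
Y=R.from_euler('z',.06).as_matrix()
for z in(.006,.036):
    B=np.array([[-.032,-.026,0],[.032,-.026,0],[.032,.026,0],[-.032,.026,0]])@Y.T+[.550,.094,z]
    cv2.polylines(v,[((proj(P,B)-[190,180])*3).round().astype(int)],True,(0,200,0),1)
save('w3.png',v)
E
```

```text
(322, 228) [0.515 0.093 0.036]
(276, 240) [0.523 0.07  0.036]
(369, 240) [0.52  0.118 0.036]
(322, 305) [0.558 0.096 0.036]
(322, 320) [0.567 0.096 0.036]
TCP px [[318.352 284.407]
 [355.786 291.44 ]
 [280.778 287.495]]
```

View pics/w3.png

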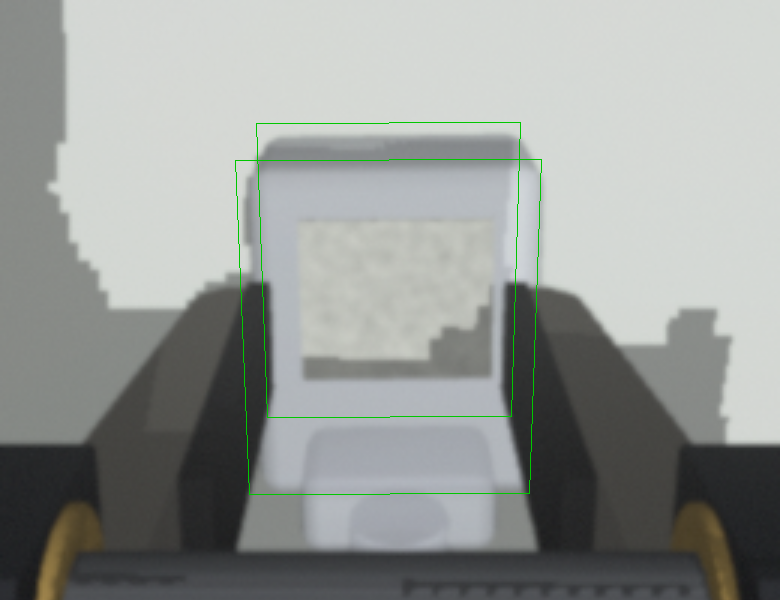

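The view suggests the fingertips are above the flask's top face. They are drawn over its edges, 78 px apart, which for a 40 mm gap puts them at a depth of about 180 mm, or z ≈ 0.045. I'll check the stated tip offset.

```bash
python3 - <<'E'
from h import *
np.set_printoptions(precision=4,suppress=True)
print([x for x in dir(ctrl) if x[0]!='_'],ctrl.tcp_to_tips)
o=ctrl.get_obs(); P=pose('wrist',o); print(o['position'],o['joint_pos'])
Rm=R.from_euler('xyz',o['ee_rot']).as_matrix()
# candidate fingertip edge corners (pad near edge, tool x=+10) for tip offsets
for s in (19,10,0,-10,-15,-20):
    X=[o['position']+Rm@np.array([x,y,s])/1e3 for y in(-20,20) for x in(10,-10)]
    print(s,((proj(P,X)-[190,180])*3).round().tolist())
S=pose('side')
for s in (19,0,-15): print('side',s,((proj(S,[o['position']+Rm@np.array([0,y,s])/1e3 for y in(-20,20)])-[270,170])*2.75+[0,330-0]).round().tolist())
E
```

```text
['PlanningError', 'get_obs', 'hand_in', 'tcp_to_tips'] 0.019
[0.5488 0.0933 0.0292] [-0.3159  0.5523  0.1108  1.9543 -0.0973  0.64    1.4846]
19 [[284.0, 230.0], [287.0, 323.0], [486.0, 229.0], [483.0, 323.0]]
10 [[280.0, 244.0], [283.0, 341.0], [490.0, 244.0], [487.0, 341.0]]
0 [[275.0, 262.0], [278.0, 363.0], [495.0, 262.0], [492.0, 363.0]]
-10 [[269.0, 282.0], [272.0, 388.0], [501.0, 281.0], [498.0, 387.0]]
-15 [[266.0, 292.0], [269.0, 401.0], [504.0, 292.0], [501.0, 401.0]]
-20 [[262.0, 303.0], [266.0, 414.0], [508.0, 303.0], [504.0, 414.0]]
side 19 [[201.0, 512.0], [180.0, 490.0]]
side 0 [[202.0, 492.0], [181.0, 471.0]]
side -15 [[203.0, 476.0], [182.0, 455.0]]
```

The fingertip corners in the image (270,285 and 503,283) and in the side view fit tips about 11 mm behind the reported TCP, not 19 mm ahead. So the tips were at z ≈ 0.040, just above the flask, and nothing was touched. I'll open and go about 27 mm lower, watching the force.

{"method": "arm_command", "body": {"deltas": [{"offset":[0,0,-4],"angular":[0,0,0]},{"offset":[0,0,0],"angular":[0,0,0]},{"offset":[0,0,0],"angular":[0,0,0]},{"offset":[0,0,0],"angular":[0,0,0]}], "claw": 72}}

```text
t: 6.1
position: [0.5489, 0.0933, 0.0332]
ee_rot: [3.142, 0.0, -3.084]
ft_force: [-0.6, -0.1, -0.5]
finger_gap: 0.07
```

{"method": "arm_command", "body": {"deltas": [{"offset":[0,0,4],"angular":[0,0,0]},{"offset":[0,0,4],"angular":[0,0,0]},{"offset":[0,0,4],"angular":[0,0,0]},{"offset":[0,0,4],"angular":[0,0,0]},{"offset":[0,0,4],"angular":[0,0,0]},{"offset":[0,0,2],"angular":[0,0,0]},{"offset":[0,0,0],"angular":[0,0,0]},{"offset":[0,0,0],"angular":[0,0,0]}]}}

```text
t: 6.9
position: [0.5489, 0.0933, 0.0112]
ee_rot: [3.142, 0.0, -3.085]
ft_force: [-0.1, -0.3, 0.0]
finger_gap: 0.0719
```

```bash
python3 - <<'E'
from h import *
np.set_printoptions(precision=4,suppress=True)
o=ctrl.get_obs(); print(o['position'],o['finger_gap'],o['ft_force'])
a=viewer.grab_frame('wrist')[180:440,140:500]
b=viewer.grab_frame('side')[170:270,270:430]
S=pose('side');Rm=R.from_euler('xyz',o['ee_rot']).as_matrix()
g=o['finger_gap']*500
v=cv2.resize(b,(480,300),interpolation=cv2.INTER_CUBIC)
for s in(19,-11):
  for y in(-g,g):
    p=((proj(S,o['position']+Rm@np.array([0,y,s])/1e3)[0]-[270,170])*3).round().astype(int); cv2.circle(v,p.tolist(),2,(255,0,0) if s>0 else (0,200,0),-1)
save('w4.png',np.vstack([cv2.resize(a,(480,300)),v]))
E
```

```text
[0.5489 0.0933 0.0112] 0.07193654756975722 [-0.126  -0.2915  0.0142]
```

View pics/w4.png

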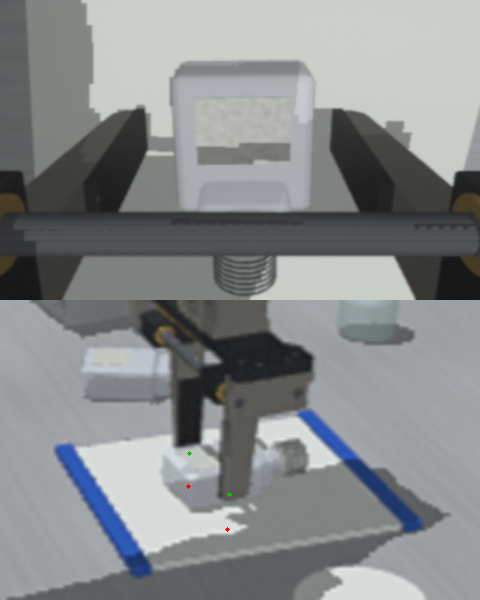

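The side view agrees: the green marks (tips 11 mm behind the TCP) sit on the real fingertips, and the jaws straddle the flask body. I'll go 10 mm lower, putting the tips at z ≈ 0.012, and close.

{"method": "arm_command", "body": {"deltas": [{"offset":[0,0,4],"angular":[0,0,0]},{"offset":[0,0,3],"angular":[0,0,0]},{"offset":[0,0,3],"angular":[0,0,0]},{"offset":[0,0,0],"angular":[0,0,0]},{"offset":[0,0,0],"angular":[0,0,0]}], "claw": 60}}

```text
t: 7.5
position: [0.5488, 0.0932, 0.001]
ee_rot: [-3.142, -0.0, -3.084]
ft_force: [0.3, -0.2, 0.5]
finger_gap: 0.0601
```

{"method": "arm_command", "body": {"deltas": [{"offset":[0,0,0],"angular":[0,0,0]},{"offset":[0,0,0],"angular":[0,0,0]},{"offset":[0,0,0],"angular":[0,0,0]},{"offset":[0,0,0],"angular":[0,0,0]},{"offset":[0,0,0],"angular":[0,0,0]},{"offset":[0,0,0],"angular":[0,0,0]}], "claw": 44}}

```text
t: 8.1
position: [0.5489, 0.0933, 0.0013]
ee_rot: [3.142, 0.0, -3.084]
ft_force: [0.2, -0.2, 0.3]
finger_gap: 0.0519
```

{"method": "arm_command", "body": {"deltas": [{"offset":[0,0,-3],"angular":[0,0,0]},{"offset":[0,0,-7],"angular":[0,0,0]},{"offset":[0,0,-10],"angular":[0,0,0]},{"offset":[0,0,-15],"angular":[0,0,0]},{"offset":[0,0,-15],"angular":[0,0,0]},{"offset":[0,0,-15],"angular":[0,0,0]},{"offset":[0,0,-15],"angular":[0,0,0]},{"offset":[0,0,-10],"angular":[0,0,0]},{"offset":[0,0,0],"angular":[0,0,0]},{"offset":[0,0,0],"angular":[0,0,0]}]}}

```text
t: 9.1
position: [0.5487, 0.0933, 0.0913]
ee_rot: [3.142, 0.0, -3.084]
ft_force: [-0.4, -0.5, -1.2]
finger_gap: 0.0518
```

{"method": "arm_command", "body": {"deltas": [{"offset":[0,0,0],"angular":[0,-0.0524,0]},{"offset":[0,0,0],"angular":[0,-0.0524,0]},{"offset":[0,0,0],"angular":[0,-0.0524,0]},{"offset":[0,0,0],"angular":[0,-0.0524,0]},{"offset":[0,0,0],"angular":[0,-0.0524,0]},{"offset":[0,0,0],"angular":[0,-0.0524,0]},{"offset":[0,0,0],"angular":[0,-0.0524,0]},{"offset":[0,0,0],"angular":[0,-0.0524,0]},{"offset":[0,0,0],"angular":[0,-0.0524,0]},{"offset":[0,0,0],"angular":[0,-0.0524,0]}]}}

```text
t: 10.1
position: [0.5429, 0.0872, 0.0857]
ee_rot: [-3.123, 0.425, -3.082]
ft_force: [0.3, -0.9, -0.3]
finger_gap: 0.0519
```

```bash
python3 - <<'E'
from h import *
np.set_printoptions(precision=4,suppress=True)
o=ctrl.get_obs(); print(o['t'],o['position'],o['ee_rot'],o['finger_gap'],o['ft_force'])
b=viewer.grab_frame('side')
S=pose('side');Rm=R.from_euler('xyz',o['ee_rot']).as_matrix()
org=np.array([250,110]); v=cv2.resize(b[110:290,250:450],(800,720),interpolation=cv2.INTER_CUBIC)[:600].copy()
# expected flask in tool frame: origin was at world (.55,.094,.006) when TCP (.5489,.0933,.0013), tool down
def T(p): # flask -> tool (down grasp)
    x,y,z=p; return np.array([-x-.001,y,-(z+.006-.0013)])
B=lambda z:[o['position']+Rm@T((x,y,z)) for x,y in((-.032,-.026),(.032,-.026),(.032,.026),(-.032,.026))]
for z in(0,.03): cv2.polylines(v,[((proj(S,np.array(B(z)))-org)*4).round().astype(int)],True,(0,200,0),1)
ax=[o['position']+Rm@T((x,0,.015)) for x in(.032,.078)]; cv2.polylines(v,[((proj(S,np.array(ax))-org)*4).round().astype(int)],False,(255,0,0),1)
save('w5.png',v)
E
```

```text
10.1 [0.5429 0.0872 0.0857] [-3.1233  0.4251 -3.0824] 0.051916475045832106 [ 0.2501 -0.9462 -0.278 ]
```

View pics/w5.png

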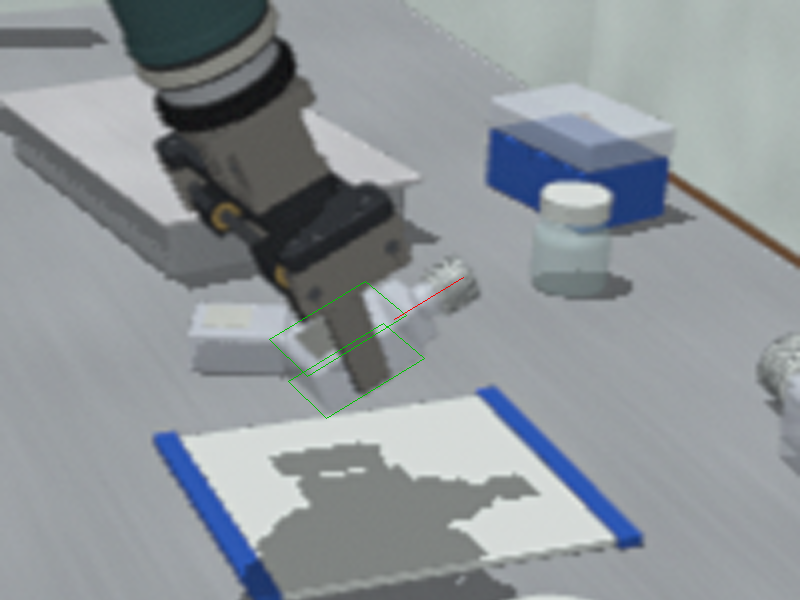

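The flask is held clear of the pad and sloping cap-up, with the outline matching a no-slip grip. The tilt is only 0.425 rad and the TCP drifted, so I'll check for lag or a joint limit.

{"method": "arm_command", "body": {"deltas": [{"offset":[0,0,0],"angular":[0,0,0]},{"offset":[0,0,0],"angular":[0,0,0]}]}}

```text
t: 10.35
position: [0.5441, 0.0865, 0.0865]
ee_rot: [-3.125, 0.426, -3.085]
ft_force: [0.6, 0.3, -0.3]
finger_gap: 0.0521
```

```bash
python3 - <<'E'
from h import *
np.set_printoptions(precision=3,suppress=True)
o=ctrl.get_obs(); print(o['t'],o['position'],o['ee_rot'],o['joint_pos'])
print(np.degrees(np.arcsin((-R.from_euler('xyz',o['ee_rot']).as_matrix()[:,0])[2])))
E
```

```text
10.35 [0.544 0.087 0.086] [-3.125  0.426 -3.085] [-0.393  0.318  0.12   2.28   0.504  0.153  0.853]
24.419222244234355
```

Joint 6 is at its lower limit (0.153, range 0.15). Moving outward and a little up frees it, so I'll shift about 80 mm ahead and 20 mm up, then finish the tilt.

{"method": "arm_command", "body": {"deltas": [{"offset":[-10,0,2],"angular":[0,0,0]},{"offset":[-10,0,2],"angular":[0,0,0]},{"offset":[-10,0,2],"angular":[0,0,0]},{"offset":[-10,0,2],"angular":[0,0,0]},{"offset":[-10,0,2],"angular":[0,0,0]},{"offset":[-10,0,2],"angular":[0,0,0]},{"offset":[-10,0,2],"angular":[0,0,0]},{"offset":[-10,0,2],"angular":[0,0,0]},{"offset":[0,0,0],"angular":[0,0,0]}]}}

```text
t: 11.25
position: [0.6253, 0.0912, 0.106]
ee_rot: [-3.125, 0.429, -3.085]
ft_force: [-0.6, 0.1, -0.6]
finger_gap: 0.052
```

```bash
cat > d.py <<'E'
import sys
from h import *
np.set_printoptions(precision=4,suppress=True)
# args: x y z (m, or - to keep) roll pitch yaw -> total tool offset mm and rotvec
o=ctrl.get_obs(); Rm=R.from_euler('xyz',o['ee_rot'])
a=sys.argv[1:]; p=np.array([o['position'][i] if a[i]=='-' else float(a[i]) for i in range(3)])
G=R.from_euler('xyz',[float(x) for x in a[3:6]])
print(o['t'],o['position'],o['ee_rot'],o['joint_pos'],'slope',np.degrees(np.arcsin(-Rm.as_matrix()[2,0])))
print('offset now-axes',Rm.inv().apply(p-o['position'])*1e3,'in goal axes',G.inv().apply(p-o['position'])*1e3,'rotvec',(Rm.inv()*G).as_rotvec())
E
python3 d.py - - - 3.1416 0.5236 -3.085
```

```text
11.25 [0.6253 0.0912 0.106 ] [-3.1251  0.4288 -3.0848] [-0.2197  0.3912 -0.0357  2.0828  0.421   0.2714  0.9902] slope 24.56653488892616
offset now-axes [0. 0. 0.] in goal axes [0. 0. 0.] rotvec [-0.0164 -0.0948  0.0009]
```

{"method": "arm_command", "body": {"deltas": [{"offset":[0,0,0],"angular":[-0.005,-0.032,0]},{"offset":[0,0,0],"angular":[-0.005,-0.032,0]},{"offset":[0,0,0],"angular":[-0.006,-0.031,0]},{"offset":[0,0,0],"angular":[0,0,0]},{"offset":[0,0,0],"angular":[0,0,0]},{"offset":[0,0,0],"angular":[0,0,0]}]}}

```text
t: 11.85
position: [0.6234, 0.0898, 0.105]
ee_rot: [-3.134, 0.506, -3.084]
ft_force: [0.6, 0.1, -0.4]
finger_gap: 0.052
```

```bash
python3 d.py - - - 3.1416 0.5236 -3.085
python3 - <<'E'
from h import *
o=ctrl.get_obs(); b=viewer.grab_frame('side'); S=pose('side');Rm=R.from_euler('xyz',o['ee_rot']).as_matrix()
org=np.array([290,110]); v=cv2.resize(b[110:260,290:490],(800,600),interpolation=cv2.INTER_CUBIC).copy()
def T(p): x,y,z=p; return np.array([-x-.001,y,-(z+.006-.0013)])
for z in(0,.03): cv2.polylines(v,[((proj(S,np.array([o['position']+Rm@T((x,y,z)) for x,y in((-.032,-.026),(.032,-.026),(.032,.026),(-.032,.026))]))-org)*4).round().astype(int)],True,(0,200,0),1)
cv2.polylines(v,[((proj(S,np.array([o['position']+Rm@T((x,0,.015)) for x in(.032,.078)]))-org)*4).round().astype(int)],False,(255,0,0),1)
save('w6.png',v)
E
```

```text
11.85 [0.6234 0.0898 0.105 ] [-3.1342  0.5056 -3.0839] [-0.2472  0.3785 -0.0038  2.1496  0.7181  0.1548  0.6898] slope 28.971226566936377
offset now-axes [0. 0. 0.] in goal axes [0. 0. 0.] rotvec [-0.0068 -0.018   0.0011]
```

View pics/w6.png

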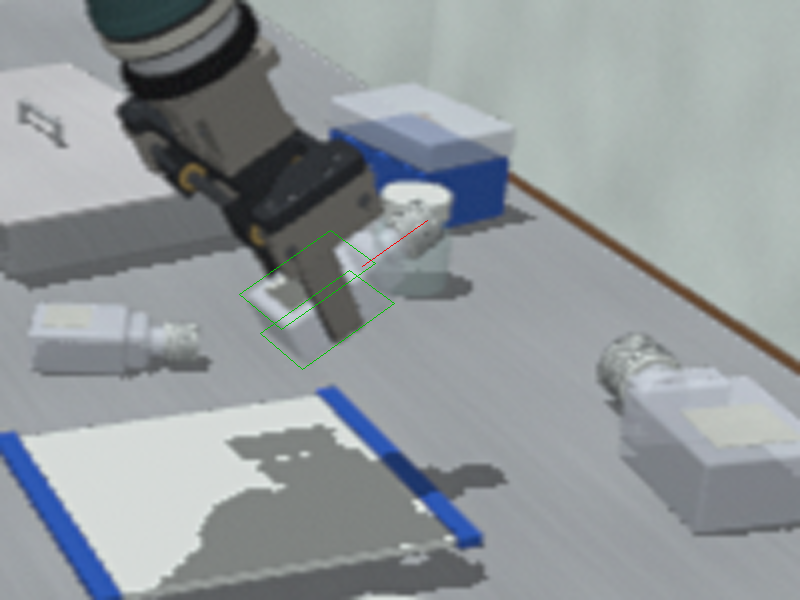

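The slope is 29.0° by the arm's pose, and the image agrees (cap at crop (415,215), overlay end (428,220)). I'm holding for 2.6 s.

{"method": "arm_command", "body": {"deltas": [{"offset":[0,0,0],"angular":[0,0,0]},{"offset":[0,0,0],"angular":[0,0,0]},{"offset":[0,0,0],"angular":[0,0,0]},{"offset":[0,0,0],"angular":[0,0,0]},{"offset":[0,0,0],"angular":[0,0,0]},{"offset":[0,0,0],"angular":[0,0,0]},{"offset":[0,0,0],"angular":[0,0,0]},{"offset":[0,0,0],"angular":[0,0,0]},{"offset":[0,0,0],"angular":[0,0,0]},{"offset":[0,0,0],"angular":[0,0,0]}]}}

```text
t: 12.9
position: [0.6231, 0.0899, 0.1048]
ee_rot: [-3.134, 0.506, -3.083]
ft_force: [0.5, 0.5, -0.7]
finger_gap: 0.0517
```

{"method": "arm_command", "body": {"deltas": [{"offset":[0,0,0],"angular":[0,0,0]},{"offset":[0,0,0],"angular":[0,0,0]},{"offset":[0,0,0],"angular":[0,0,0]},{"offset":[0,0,0],"angular":[0,0,0]},{"offset":[0,0,0],"angular":[0,0,0]},{"offset":[0,0,0],"angular":[0,0,0]},{"offset":[0,0,0],"angular":[0,0,0]},{"offset":[0,0,0],"angular":[0,0,0]},{"offset":[0,0,0],"angular":[0,0,0]},{"offset":[0,0,0],"angular":[0,0,0]}]}}

```text
t: 13.9
position: [0.6232, 0.0899, 0.1048]
ee_rot: [-3.134, 0.506, -3.083]
ft_force: [-0.7, 0.0, -0.0]
finger_gap: 0.0519
```

{"method": "arm_command", "body": {"deltas": [{"offset":[0,0,0],"angular":[0,0,0]},{"offset":[0,0,0],"angular":[0,0,0]},{"offset":[0,0,0],"angular":[0,0,0]},{"offset":[0,0,0],"angular":[0,0,0]},{"offset":[0,0,0],"angular":[0,0,0]},{"offset":[0,0,0],"angular":[0,0,0]}]}}

```text
t: 14.5
position: [0.6232, 0.0899, 0.1048]
ee_rot: [-3.134, 0.506, -3.083]
ft_force: [-0.2, 0.2, -0.3]
finger_gap: 0.0518
```

```bash
python3 d.py 0.5489 0.0933 0.05 3.1416 0 -3.0845
```

```text
14.5 [0.6232 0.0899 0.1048] [-3.1338  0.5056 -3.083 ] [-0.2469  0.3786 -0.0045  2.1502  0.7225  0.1546  0.686 ] slope 28.967750008139085
offset now-axes [91.2343  7.8583 12.0871] in goal axes [73.9479  7.6556 54.8147] rotvec [-0.0073  0.5056 -0.0005]
```

Now I'll level it in place, then go back over the original spot.

{"method": "arm_command", "body": {"deltas": [{"offset":[0,0,0],"angular":[-0.001,0.05,0]},{"offset":[0,0,0],"angular":[-0.001,0.05,0]},{"offset":[0,0,0],"angular":[-0.001,0.05,0]},{"offset":[0,0,0],"angular":[-0.001,0.05,0]},{"offset":[0,0,0],"angular":[-0.001,0.05,0]},{"offset":[0,0,0],"angular":[-0.001,0.05,0]},{"offset":[0,0,0],"angular":[-0.001,0.05,0]},{"offset":[0,0,0],"angular":[0,0.05,0]},{"offset":[0,0,0],"angular":[0,0.05,0]},{"offset":[0,0,0],"angular":[0,0.055,0]}]}}

```text
t: 15.5
position: [0.6231, 0.0897, 0.1048]
ee_rot: [-3.141, -0.002, -3.085]
ft_force: [0.2, -0.0, -0.3]
finger_gap: 0.0519
```

{"method": "arm_command", "body": {"deltas": [{"offset":[9,1,6],"angular":[0,0,0]},{"offset":[9,1,6],"angular":[0,0,0]},{"offset":[9,1,6],"angular":[0,0,0]},{"offset":[9,1,6],"angular":[0,0,0]},{"offset":[9,1,6],"angular":[0,0,0]},{"offset":[9,1,6],"angular":[0,0,0]},{"offset":[9,1,6],"angular":[0,0,0]},{"offset":[9,1,6],"angular":[0,0,0]},{"offset":[0,0,0],"angular":[0,0,0]},{"offset":[0,0,0],"angular":[0,0,0]}]}}

```text
t: 16.5
position: [0.551, 0.0938, 0.0568]
ee_rot: [-3.141, 0.001, -3.084]
ft_force: [-0.3, -0.3, -0.1]
finger_gap: 0.0518
```

```bash
python3 d.py 0.5489 0.0933 0.0013 3.1416 0 -3.0845
```

```text
16.5 [0.551  0.0938 0.0568] [-3.1414  0.001  -3.0844] [ 0.1146  0.5608 -0.4388  1.9106  0.3413  0.7426  1.1086] slope 0.05591661876950155
offset now-axes [ 2.2191 -0.3989 55.5161] in goal axes [ 2.1649 -0.4117 55.5182] rotvec [-0.0002  0.001   0.0001]
```

{"method": "arm_command", "body": {"deltas": [{"offset":[1.1,-0.2,8],"angular":[0,0,0]},{"offset":[1.1,-0.2,10],"angular":[0,0,0]},{"offset":[0,0,10],"angular":[0,0,0]},{"offset":[0,0,10],"angular":[0,0,0]},{"offset":[0,0,6],"angular":[0,0,0]},{"offset":[0,0,4],"angular":[0,0,0]},{"offset":[0,0,2],"angular":[0,0,0]},{"offset":[0,0,1],"angular":[0,0,0]},{"offset":[0,0,0],"angular":[0,0,0]},{"offset":[0,0,0],"angular":[0,0,0]}]}}

```text
t: 17.5
position: [0.549, 0.0933, 0.0061]
ee_rot: [-3.141, 0.001, -3.085]
ft_force: [0.5, -0.4, -0.3]
finger_gap: 0.052
```

{"method": "arm_command", "body": {"deltas": [{"offset":[0,0,1],"angular":[0,0,0]},{"offset":[0,0,1],"angular":[0,0,0]},{"offset":[0,0,1],"angular":[0,0,0]},{"offset":[0,0,1],"angular":[0,0,0]},{"offset":[0,0,0],"angular":[0,0,0]},{"offset":[0,0,0],"angular":[0,0,0]}]}}

```text
t: 18.1
position: [0.5487, 0.0932, 0.0017]
ee_rot: [-3.141, 0.001, -3.085]
ft_force: [1.6, 0.1, 0.7]
finger_gap: 0.052
```

{"method": "arm_command", "body": {"deltas": [{"offset":[0,0,0.6],"angular":[0,0,0]},{"offset":[0,0,0],"angular":[0,0,0]},{"offset":[0,0,0],"angular":[0,0,0]}]}}

```text
t: 18.4
position: [0.5488, 0.0932, 0.0013]
ee_rot: [-3.141, 0.001, -3.085]
ft_force: [-0.0, 0.2, 0.5]
finger_gap: 0.0516
```

```bash
python3 - <<'E'
from h import *
o=ctrl.get_obs(); print(o['position'],o['ft_force'],o['ft_torque'])
b=viewer.grab_frame('side')[170:270,270:430]; save('w7.png',cv2.resize(b,(800,500),interpolation=cv2.INTER_CUBIC))
E
```

```text
[0.54884865 0.093248   0.0012761 ] [-0.04446531  0.17254182  0.46180442] [ 0.06211647 -0.01658132  0.01909127]
```

View pics/w7.png

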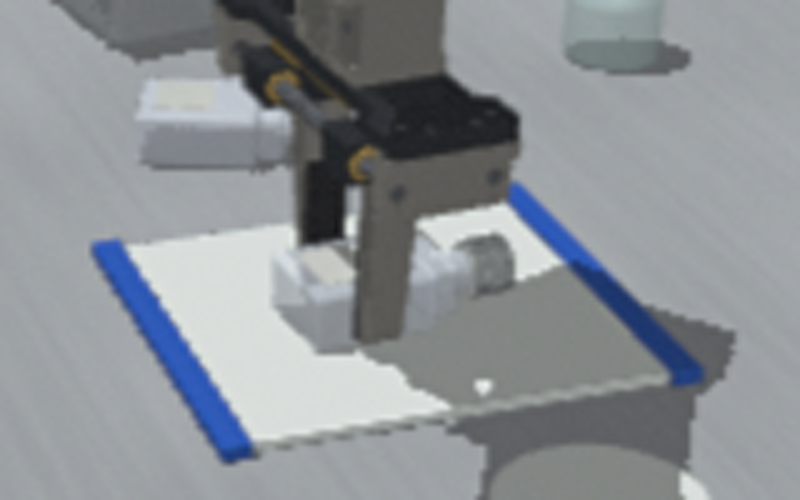

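The flask sits level on the pad, at the same tool pose as when it was gripped. I'll release it gently and rise.

{"method": "arm_command", "body": {"deltas": [{"offset":[0,0,0],"angular":[0,0,0]},{"offset":[0,0,0],"angular":[0,0,0]}], "claw": 55}}

```text
t: 18.65
position: [0.5487, 0.0932, 0.0012]
ee_rot: [-3.141, 0.001, -3.085]
ft_force: [0.3, 0.2, 0.4]
finger_gap: 0.055
```

{"method": "arm_command", "body": {"deltas": [{"offset":[0,0,0],"angular":[0,0,0]},{"offset":[0,0,0],"angular":[0,0,0]},{"offset":[0,0,0],"angular":[0,0,0]},{"offset":[0,0,0],"angular":[0,0,0]},{"offset":[0,0,0],"angular":[0,0,0]}], "claw": 74}}

```text
t: 19.15
position: [0.5487, 0.0932, 0.0012]
ee_rot: [-3.141, 0.001, -3.085]
ft_force: [0.1, 0.3, -0.6]
finger_gap: 0.0745
```

{"method": "arm_command", "body": {"deltas": [{"offset":[0,0,-4],"angular":[0,0,0]},{"offset":[0,0,-8],"angular":[0,0,0]},{"offset":[0,0,-15],"angular":[0,0,0]},{"offset":[0,0,-20],"angular":[0,0,0]},{"offset":[0,0,-25],"angular":[0,0,0]},{"offset":[0,0,-25],"angular":[0,0,0]},{"offset":[0,0,-25],"angular":[0,0,0]},{"offset":[0,0,-20],"angular":[0,0,0]},{"offset":[0,0,-15],"angular":[0,0,0]},{"offset":[0,0,0],"angular":[0,0,0]}]}}

```text
t: 20.15
position: [0.5501, 0.0936, 0.161]
ee_rot: [-3.141, 0.005, -3.085]
ft_force: [-0.0, -0.5, -0.2]
finger_gap: 0.0744
```

```bash
python3 - <<'E'
from h import *
np.set_printoptions(precision=3,suppress=True)
o=ctrl.get_obs(); P=pose('wrist',o); print(o['t'],o['position'],o['finger_gap'])
a=viewer.grab_frame('wrist').copy()
Y=R.from_euler('z',.06).as_matrix()
for z in(.006,.036):
    B=np.array([[-.032,-.026,0],[.032,-.026,0],[.032,.026,0],[-.032,.026,0]])@Y.T+[.550,.094,z]
    cv2.polylines(a,[proj(P,B).round().astype(int)],True,(0,200,0),1)
save('w8.png',a)
b=viewer.grab_frame('side')
for th in('flask','dish'):
    for d in spotter.spot_in(th,'side'): print(th,d)
E
```

```text
20.15 [0.55  0.094 0.161] 0.07444074975798257
flask {'extent': [224.2, 217.8, 41.3, 27.4], 'conf': 0.93}
flask {'extent': [348.0, 226.2, 50.0, 25.5], 'conf': 0.84}
dish {'extent': [389.0, 274.1, 41.6, 30.7], 'conf': 0.66}
```

View pics/w8.png

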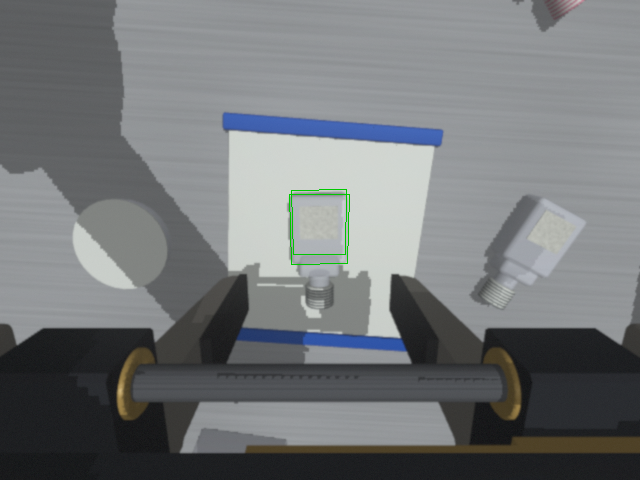

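The wrist view shows the flask lying at (320,228) inside the original outline, to within about 2 mm. The spare and dish have not moved, and the gripper is clear. I'm handing in.

```bash
python3 -c "
from station import ctrl
print(ctrl.hand_in())"
```

```text
the job is handed in; nothing more can be done
None
```

I picked the flask up clear of the pad and sloped it cap-up at 29.0°. I held it there for about 2.6 s, brought it level, set it down where it had been and handed in. That took about 20 s of the 42 s allowed.

**Last checks:**
- The final wrist view shows the flask lying flat within about 2 mm of its starting outline.
- The spare flask, the dish and the pink look-alike show no movement in the camera views.
- The gripper is open and about 15 cm above its release height, touching nothing. The wrist forces I read stayed under 2 N throughout.

**What disagreed or went wrong:**
- **Fingertip position:** the tips are about 11 mm behind the reported TCP, not 19 mm ahead as stated. My first close was above the flask and touched nothing, so I measured the offset from the images and gripped lower.
- **Tilt:** the first try stopped at 24° because joint 6 was at its lower limit. I moved the lifted flask about 80 mm forward to finish. It stopped at 29.0° instead of 30° for the same reason.

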